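Load the backup cell into its spring-contact bay

ROBOT

A 6-joint arm with a two-finger parallel gripper is mounted at the origin on the work surface. World frame = base frame: x ahead of the robot, y to its left, z up, the work surface at z = 0. Lengths are in m, angles in rad, forces in N, time in s.
With the tool pointing down it reaches from about 0.25 to 0.8 m from the base axis. Payload 3.9 kg.
Tool frame: the origin (TCP) lies on the centre line of the jaws, within the pads' length; the fingertips stand 25 mm ahead of it and the grasp point (between the pads) lies 6 mm ahead of it (nose_length is the distance from the TCP to the fingertips, in m); z points along the fingers, y is the line along which they close (so a half turn about z gives the same grasp; the last joint's range is limited). The gripper opens to 85 mm and grips with 20 to 120 N. Pads are 22 mm wide; open, the fingers measure 114 mm over their backs; the gripper's body (76 mm by 85 mm) begins 54 mm behind the grasp point. The pads swing forward as they close: fully open they stand 13 mm farther back than shut.
Start: joints at [0, 0.26, -0.138, 1.173, 0, 1.571], TCP at [0.525, -0, 0.221] pointing down, gripper open.
Joint ranges: [-2.78, 2.78], [-0.83, 1.72], [-1.28, 1.37], [-1.9, 2.12], [-1.57, 1.48], [-3.14, 3.14]. Speed limits (rad/s): [2.57, 2.57, 3.14, 3.14, 3.14, 3.14].

INTERFACE

Orientations are given as a rotation vector (axis times angle).
In Python, from bench import get_obs, camera, camera_info, sign_off, nose_length gives the robot as it stands. The module is installed in compiled form; this text tells all that it offers.
- The arm moves only by the tool play_rows, never from a script. Its argument "increments" is a list that holds one entry, the list of rows, each a list of 7 numbers: the shift along the tool's x, y, z in m, then the turn, a rotation vector about the tool's x, y, z in rad, then the closure, from 0 (fully open) to 1 (shut). A call has 1 to 10 rows; each row is the pose to reach, as a shift and turn from the pose commanded when the call began, along the tool's axes at that moment; what a row does not reach only later rows make up. A row lasts 1/10 s, in which the tool goes at most 50 mm and 8.59 degrees, less where a joint would pass 70% of its speed; a pose out of reach is approached as far as the arm can. A call with a gripper value outside its range is refused whole. The fingers move at their own pace and stop on an object; "squeeze" is the grip in N (left out, the last holds). Time passes only in rows, so rows that repeat a pose let the fingers close. It gives the time, the measured TCP pose, the force, the opening and the grip force at its end, in the units of the state.
- get_obs(): the state, without advancing time (a new reading comes with each control period).
- camera(name): name is "scene" or "side" or "wrist"; returns the picture (480x640x3 uint8, blue, green, red); there is no depth.
- camera_info(name): a dict with "fx", "fy", "cx", "cy" (pixels), "extrinsics" (4x4, takes a point from camera to world coordinates). Camera axes: x right, y down, z forward; pixel columns grow to the right and rows downward; lengths in m; the calibration is good to about 2 mm. The wrist camera is an equidistant fisheye: a pixel r from the principal point sees the ray r / f radians off the axis. A picture is of the moment at which its call begins: read the wrist's pose just before it. camera_info takes no time and is no camera call; for the wrist camera it gives the pose at the moment of the call.
- sign_off(): hands the job in; it is judged then, once.
The state is a dict: "time": time; "joint_pos": joint angles; "dq": joint speeds; "tau": joint torques, N m; "tcp_pos": TCP position; "orientation": TCP orientation; "ft_force": force on the tool from outside, world axes, zero at the start; "ft_torque": the same for the moment, N m; "finger_gap": finger opening in m; "grasp_force": force on a finger pad.
Only numpy, scipy, OpenCV 4.12 (cv2) and the standard library are available. Lean on these libraries where they do the work, as an engineer would, in place of code of your own. Each camera call takes 0.05 s, during which the arm holds its last target. There are 200 camera calls.

TASK

Load the big backup cell into the empty battery bay: take it from the rack, press its flat end against the spring plate with the button end held up, then tip the button end down in front of the fixed contact so that the cell lies level in its saddles, and let go. Leave the slimmer cell beside it where it is.

Things in the scene. Friction and masses are not known exactly. Their poses are not given: they have to be found in the camera images.
- cell: Big grey battery cell, diameter 32, length 70 mm, 0.1-0.18 kg; one end flat, the other with a steel button (diameter 13, 3 mm high, within the 70). Origin: centre of the flat end; x along the axis to the button (middle at x = 35 mm). Lies level in a fixed rack, axis 32 mm above the table, on V saddles narrower than the cell, so fingers pass down both sides; rack base 100 x 140 mm, 6 mm high.
- small_cell: The slimmer cell, not to be used: same looks, diameter 22 mm, 66 mm long, lying parallel to the big one in the rack's other row, 80 mm from axis to axis (the rows may be swapped). Origin and axes as for the big cell.
- bay: Fixed bay, no side walls. Origin: on the table under a seated cell's middle; z up, x from spring plate to fixed contact. Base x -96..58, 54 wide, 6 mm high. V saddles at x = -22, 22 (narrower than the cell, top z 27) hold the cell along x, axis at y 0, z 32, flat end at x -35. Contact: 44 wide, face at x = 35 up to z 34, then a 45 degree lead-in to x 41, z 40; the seated button touches it.
- spring_plate (a joint): Plate travel to the bay's -x, m: 0 free (face at x -27 mm: a level cell won't go in), 0.008 seated, 0.028 stop; 3 N at 0, plus 300 N/m. Steel plate z 10..44, 40 mm wide; white housing behind, x -94..-60, 46 high, 50 wide. Cell button-up 22 degrees, middle at x 18, z 50 mm, clears all; pushed to x -6 it presses the plate 17 mm, then can be levelled and lowered.
Not all that is in view belongs to the job. Leave any red look-alike of the cell alone.

How it is judged:
On the way:
1. the flat end presses the spring plate in by more than 5 mm while the cell is in line with the bay and its button end is up by more than 6 degrees (value of joint spring_plate above 0.005 m and angle between cell's own x axis and vertical below 1.466 rad and x of cell in the frame of bay between -0.06 and -0.02 m and y of cell in the frame of bay between -0.02 and 0.02 m and z of cell in the frame of bay below 0.06 m), for 0.1 s.
At the end, for the whole second after the job is handed in: Big cell released, at rest in the bay, flat end to the spring plate: flat end within 8 mm of its seated place along and across (6 mm towards the contact), 6 mm in height, in line and level within 8 degrees, plate pressed in over 3 mm; slimmer cell within 30 mm of its start (x of cell in the frame of bay between -0.043 and -0.029 m and y of cell in the frame of bay between -0.008 and 0.008 m and z of cell in the frame of bay between 0.026 and 0.038 m and angle between the x axis of cell and the x axis of bay, either way round below 0.14 rad and value of joint spring_plate above 0.003 m and linear speed of cell below 0.02 m/s and distance of small_cell from where it was at the start of the episode below 0.03 m); the robot touches nothing.
It fails at once if the slimmer cell is moved by more than 30 mm (distance of small_cell from where it was at the start of the episode above 0.03 m).
It also fails if it takes over 38 s, if anything falls off the work surface, if the arm or the gripper's body presses on something with over 40 N, if the wrist force passes 120 N, or if a joint passes its speed limit or range.

## Working session

There is one attempt and no reset: what is moved stays moved. The work goes in short steps, Python scripts to look and compute and a tool call to move; the robot and the scene stay as the last step left them, time stands still between calls to the robot, and variables do not carry over. Pictures are saved under pics/ and viewed, at most 14 in all, crops included, and the job is handed in when it is done.

Besides the shell and the picture viewer there is one more tool, called after "Call:" as name([rows], argument=value, ...), one row to a line, values as JSON. play_rows: Moves the arm, as the interface text tells. Its arguments: {"type":"object","properties":{"increments":{"type":"array","items":{"type":"array","items":{"type":"array","items":{"type":"number"}}}},"squeeze":{"type":"number"}},"required":["increments"]}

```bash
mkdir -p pics; python3 - <<'E'
from bench import *
import cv2
for n in ["scene","side"]:
    cv2.imwrite(f"pics/{n}0.png",camera(n)); i=camera_info(n); print(n,i)
print(get_obs(), nose_length)
E
```

```text
scene {'fx': 537.7660316125379, 'fy': 537.7660316125379, 'cx': 318.97573414692897, 'cy': 237.12836887417038, 'extrinsics': array([[-0.79013269,  0.43097284, -0.43583569,  0.97159176],
       [ 0.61284099,  0.56798768, -0.54937776,  0.34553468],
       [ 0.01078241, -0.7011793 , -0.71290345,  0.67510914],
       [ 0.        ,  0.        ,  0.        ,  1.        ]])}
side {'fx': 450.8585561504221, 'fy': 450.8585561504221, 'cx': 321.4251467995705, 'cy': 246.29786970250893, 'extrinsics': array([[-0.99067971, -0.09461032,  0.09799284,  0.49039514],
       [-0.1360286 ,  0.72450098, -0.6757178 ,  0.49073091],
       [-0.00706603, -0.68274974, -0.73061813,  0.71084865],
       [ 0.        ,  0.        ,  0.        ,  1.        ]])}
{'time': 0.1, 'joint_pos': array([-1.66284763e-05,  2.60646237e-01, -1.39250638e-01,  1.17273838e+00,
       -1.86845045e-05,  1.57082864e+00]), 'dq': array([ 0.00048156, -0.00142581,  0.00430246, -0.00075885,  0.00257832,
        0.00101066]), 'tau': array([ 1.30990822e-03, -4.06508374e+01,  2.54527545e+01,  1.01374229e-02,
        8.82594691e-05,  5.67244470e-06]), 'tcp_pos': array([ 5.24347005e-01, -1.48961890e-05,  2.20329549e-01]), 'orientation': array([-2.22058520e+00, -2.22047655e+00,  2.06245980e-03]), 'ft_force': array([ 1.2762578 , -0.27139312, -0.25691591]), 'ft_torque': array([ 0.0112338 , -0.00847585,  0.03221418]), 'grasp_force': 0.0, 'finger_gap': 0.08542792556804331} 0.025
```

View pics/scene0.png

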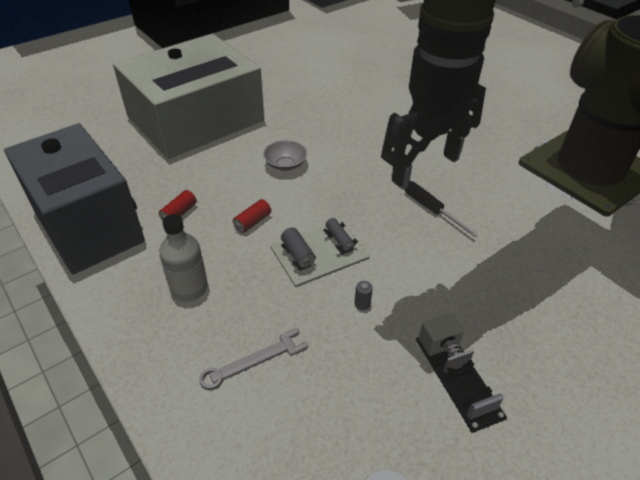

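View pics/side0.png

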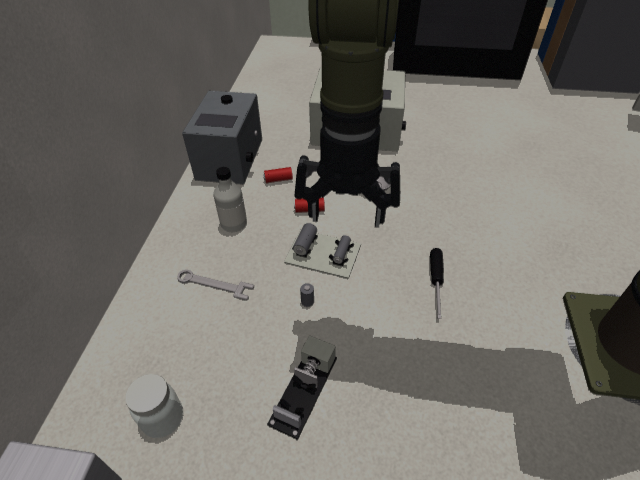

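Scene: rack near (320,252), with the big cell around (297,247) and the slimmer one around (340,236). The bay runs from its housing at (442,332) to the contact at (485,405). Side: big cell (305,240), slim cell (341,250), bay housing (319,353), contact (287,415). Next I'll enlarge these parts.

```bash
python3 - <<'E'
import cv2,numpy as np
s=cv2.imread("pics/scene0.png");d=cv2.imread("pics/side0.png")
def c(im,x,y,w=100,h=75):return cv2.convertScaleAbs(cv2.resize(im[y:y+h,x:x+w],(400,300),interpolation=cv2.INTER_CUBIC),alpha=1.6)
a=np.vstack([np.hstack([c(s,270,210),c(d,280,210)]),np.hstack([c(s,405,310,160,120),c(d,250,330,140,105)])])
cv2.imwrite("pics/crop0.png",a)
E
```

```text
(no output)
```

View pics/crop0.png

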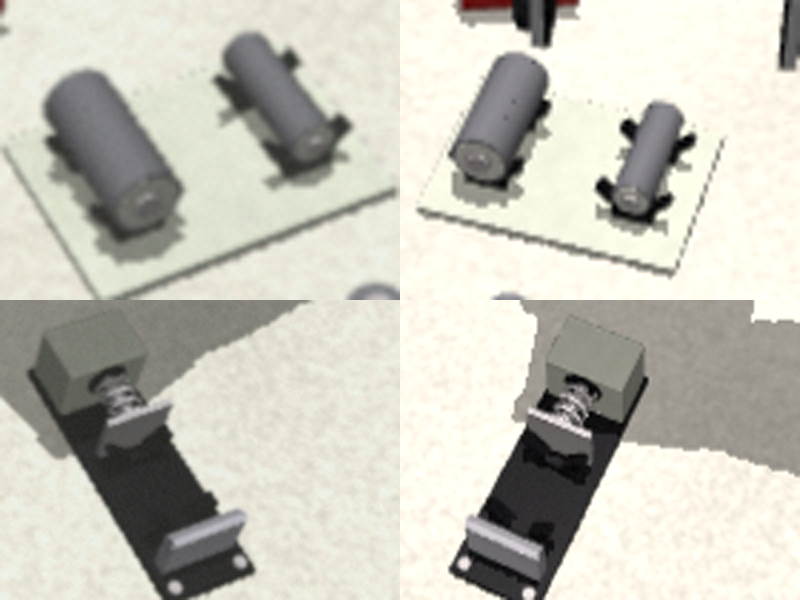

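```bash
cat > h.py <<'E'
import numpy as np, cv2
from bench import *
from scipy.spatial.transform import Rotation as R
def ray(n,u,v,i=None):
    i=i or camera_info(n); E=np.array(i["extrinsics"])
    a=np.array([(u-i["cx"])/i["fx"],(v-i["cy"])/i["fy"]])
    if n=="wrist":
        r=np.linalg.norm(a); d=np.r_[a/max(r,1e-9)*np.sin(r),np.cos(r)]
    else: d=np.r_[a,1]
    d=E[:3,:3]@d; return E[:3,3],d/np.linalg.norm(d)
def onz(n,u,v,z,i=None):
    o,d=ray(n,u,v,i); return o+d*(z-o[2])/d[2]
def tri(*rays):
    A=0;b=0
    for o,d in rays:
        P=np.eye(3)-np.outer(d,d);A=A+P;b=b+P@o
    p=np.linalg.solve(A,b); return p,[np.linalg.norm((np.eye(3)-np.outer(d,d))@(p-o))*1e3 for o,d in rays]
E
python3 - <<'E'
from h import *
np.set_printoptions(precision=4,suppress=True)
def s1(x,y):return ray("scene",270+x/4,210+y/4)
def d1(x,y):return ray("side",280+(x-400)/4,210+y/4)
def s2(x,y):return ray("scene",405+x/2.5,310+(y-300)/2.5)
def d2(x,y):return ray("side",250+(x-400)/2.857,330+(y-300)/2.857)
for nm,a,b in [("button",s1(147,203),d1(480,160)),("sbutton",s1(315,142),d1(634,199)),
 ("plate +x+y",s1(100,298),d1(418,210)),("plate -x+y",s1(397,190),d1(673,273)),
 ("crestA",s2(168,550),d2(468,518)),("crestB",s2(244,515),d2(546,548)),
 ("base -x corner",s2(254,570),d2(543,600)),("screw1",s2(175,587),d2(463,564)),("screw2",s2(240,563),d2(529,594)),
 ("hous top near A",s2(65,386),d2(547,355)),("hous top near B",s2(147,353),d2(640,378)),("hous C",s2(112,311),d2(648,340)),("hous D",s2(35,338),d2(568,315)),
 ("spr topA",s2(105,428),d2(528,412)),("spr topB",s2(172,405),d2(592,438))]:
    p,e=tri(a,b);print(nm,p*1e3,np.round(e,1))
E
```

```text
button [ 624.2894 -123.5329   28.2211] [0.8 0.8]
sbutton [ 543.4373 -113.597    21.0052] [0.8 0.8]
plate +x+y [ 655.9963 -112.3372   -0.4013] [0.9 0.9]
plate -x+y [520.0037 -85.5324  -0.2584] [0.6 0.6]
crestA [609.507  210.1195  29.0969] [2.7 2.7]
crestB [564.4086 221.9178  31.9636] [2.8 2.8]
base -x corner [565.0345 238.5617  -0.1002] [3.9 3.9]
screw1 [610.4364 223.6408   5.5764] [0.3 0.3]
screw2 [571.8907 235.0619   4.5091] [0.9 0.9]
hous top near A [582.7092 109.9895  35.0715] [3.4 3.4]
hous top near B [527.1389 120.235   34.4114] [6. 6.]
hous C [524.4351  92.0331  36.569 ] [2.5 2.5]
hous D [574.1705  79.0864  35.4274] [1.2 1.2]
spr topA [586.7964 145.1407  35.8659] [0.7 0.7]
spr topB [548.1071 158.0934  38.8064] [1.2 1.2]
```

Call:
play_rows([
  [[0.035,0.01,0,0,0,0.06,0],[0.07,0.02,0,0,0,0.12,0],[0.105,0.03,0,0,0,0.18,0],[0.14,0.04,0,0,0,0.24,0],[0.17,0.05,0,0,0,0.288,0],[0.17,0.05,0,0,0,0.288,0],[0.17,0.05,0,0,0,0.288,0]],
])

```text
time: 0.8
tcp_pos: [0.5745, 0.1704, 0.2203]
orientation: [-2.515, -1.882, 0.003]
ft_force: [0.2, 0.5, -0.4]
finger_gap: 0.0852
grasp_force: 0.0
```

```bash
python3 - <<'E'
from h import *
import json
o=get_obs();i=camera_info("wrist");im=camera("wrist");cv2.imwrite("pics/w1.png",im)
i["extrinsics"]=np.array(i["extrinsics"]).tolist();json.dump(i,open("w1.json","w"))
print(i,o["tcp_pos"],o["orientation"],o["time"])
E
```

```text
{'fx': 371.64829954431775, 'fy': 371.64829954431775, 'cx': 325.93494846805834, 'cy': 242.72452281229045, 'extrinsics': [[0.959448834412208, -0.2695243483973874, -0.08255034685583487, 0.5958220307980648], [-0.2818817797307013, -0.9181829425800326, -0.2783572276965769, 0.24082657650217437], [-0.0007722699704697393, 0.2903389563528038, -0.9569235570425971, 0.3731887970530581], [0.0, 0.0, 0.0, 1.0]]} [0.57453751 0.17038561 0.22028302] [-2.51537112 -1.88181571  0.0028427 ] 0.8
```

View pics/w1.png

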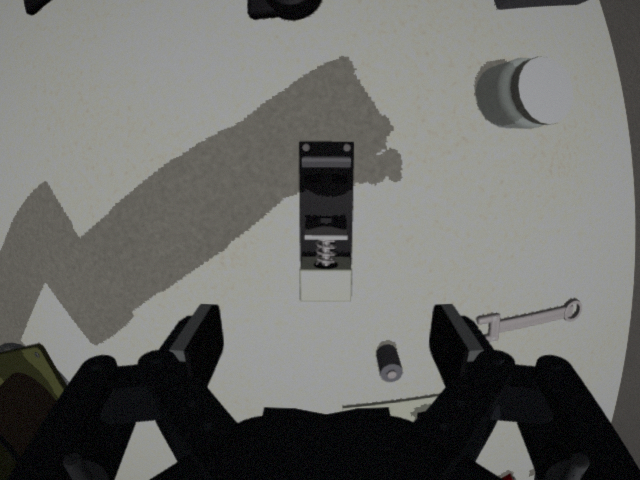

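Call:
play_rows([
  [[-0.05,0,0,0,0,-0.03,0],[-0.1,0,0,0,0,-0.06,0],[-0.15,0,0,0,0,-0.098,0],[-0.2,0,0,0,0,-0.098,0],[-0.25,-0.01,0,0,0,-0.098,0],[-0.3,-0.02,0,0,0,-0.098,0],[-0.34,-0.06,0,0,0,-0.098,0],[-0.34,-0.06,0,0,0,-0.098,0],[-0.34,-0.06,0,0,0,-0.098,0]],
])

```text
time: 1.75
tcp_pos: [0.4187, -0.1402, 0.2214]
orientation: [-2.426, -1.996, 0.0]
ft_force: [-1.2, 0.1, -0.5]
finger_gap: 0.0853
grasp_force: 0.0
```

Wrist view: the bay stands upright in the image, base far edge at row 142 (columns 299–353), contact at rows 156–167, spring plate at row 237 and housing top at rows 270–300. I'll take measurements from it, then move over the rack.

Call:
play_rows([
  [[-0.01,0.045,0,0,0,0,0],[-0.02,0.09,0,0,0,0,0],[-0.03,0.135,0,0,0,0,0],[-0.04,0.175,0,0,0,0,0],[-0.05,0.197,0,0,0,0,0],[-0.05,0.197,0,0,0,0,0],[-0.05,0.197,0,0,0,0,0]],
])

```text
time: 2.45
tcp_pos: [0.6057, -0.2246, 0.2201]
orientation: [-2.42, -2.001, 0.0]
ft_force: [-0.1, 0.1, -0.2]
finger_gap: 0.0854
grasp_force: 0.0
```

```bash
python3 - <<'E'
from h import *
import json
np.set_printoptions(precision=1,suppress=True)
o=get_obs();i=camera_info("wrist");im=camera("wrist");cv2.imwrite("pics/w2.png",im)
i["extrinsics"]=np.array(i["extrinsics"]).tolist();json.dump(i,open("w2.json","w"))
print(o["tcp_pos"]*1e3,o["orientation"],o["time"])
w=json.load(open("w1.json"));g=cv2.cvtColor(cv2.imread("pics/w1.png"),cv2.COLOR_BGR2GRAY).astype(int)
print("col326",[(r,g[r,312]) for r in range(136,304)if abs(g[r+1,312]-g[r-1,312])>12])
for r in (144,190,205,255,285,295):print(r,[(c,g[r,c]) for c in range(290,362) if abs(g[r,c+1]-g[r,c-1])>25])
for n,u,v,z in [("base L",299,142,6),("base R",353,142,6),("scr",305.5,147.5,6),("scr",347,147.5,6),("crestL",302,156,40),("crestR",351,156,40),
 ("spL",304.5,237,44),("spR",347.5,237,44),("hL",300,300,46),("hR",352,300,46),("hL2",300,270,46),("hR2",352,270,46)]:
    print(n,onz("wrist",u,v,z/1e3,w)*1e3)
E
```

```text
[ 605.7 -224.6  220.1] [-2.4 -2.   0. ] 2.45
col326 [(139, np.int64(98)), (140, np.int64(87)), (141, np.int64(53)), (142, np.int64(23)), (149, np.int64(9)), (151, np.int64(13)), (155, np.int64(19)), (156, np.int64(35)), (157, np.int64(53)), (158, np.int64(73)), (159, np.int64(83)), (161, np.int64(79)), (166, np.int64(68)), (167, np.int64(36)), (168, np.int64(14)), (170, np.int64(12)), (175, np.int64(12)), (191, np.int64(16)), (192, np.int64(30)), (215, np.int64(31)), (216, np.int64(16)), (227, np.int64(12)), (228, np.int64(28)), (229, np.int64(46)), (234, np.int64(57)), (235, np.int64(105)), (236, np.int64(138)), (238, np.int64(144)), (239, np.int64(112)), (240, np.int64(51)), (251, np.int64(37)), (252, np.int64(21)), (253, np.int64(12)), (255, np.int64(8)), (256, np.int64(32)), (257, np.int64(51)), (268, np.int64(58)), (269, np.int64(85)), (270, np.int64(122)), (271, np.int64(144)), (302, np.int64(155))]
144 [(298, np.int64(86)), (299, np.int64(40)), (303, np.int64(34)), (304, np.int64(59)), (307, np.int64(60)), (308, np.int64(44)), (309, np.int64(13)), (344, np.int64(37)), (345, np
[... 364 characters left out ...]
(354, np.int64(153))]
255 [(299, np.int64(128)), (300, np.int64(82)), (301, np.int64(31)), (315, np.int64(25)), (316, np.int64(44)), (321, np.int64(71)), (322, np.int64(107)), (323, np.int64(129)), (329, np.int64(116)), (333, np.int64(94)), (334, np.int64(71)), (335, np.int64(34)), (350, np.int64(37)), (351, np.int64(98)), (352, np.int64(138))]
285 []
295 [(299, np.int64(132)), (301, np.int64(144))]
base L [567.9 240.2   6. ]
base R [618.6 225.3   6. ]
scr [572.4 233.1   6. ]
scr [611.4 221.7   6. ]
crestL [569.4 227.4  40. ]
crestR [611.3 215.1  40. ]
spL [550.  155.9  44. ]
spR [588.1 144.8  44. ]
hL [526.9  96.8  46. ]
hR [575.5  82.5  46. ]
hL2 [536.5 126.7  46. ]
hR2 [583.6 112.9  46. ]
```

View pics/w2.png

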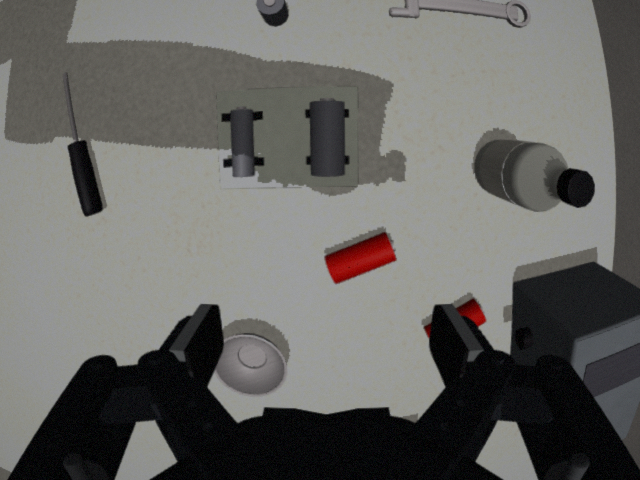

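Wrist view: big cell at columns 310–344, rows 100–176 with the button end up. The slim cell is at columns 231–254, left of it. The rack plate spans (219,87)–(358,187).

```bash
python3 - <<'E'
from h import *
import json
np.set_printoptions(precision=1,suppress=True)
w=json.load(open("w2.json"));im=cv2.imread("pics/w2.png");g=cv2.cvtColor(im,cv2.COLOR_BGR2GRAY).astype(int)
for r in (106,125,140,150,168):print(r,[(c,int(g[r,c])) for c in range(296,362) if abs(g[r,c+1]-g[r,c-1])>12])
for c in (320,327,334):print(c,[(r,int(g[r,c])) for r in range(80,195) if abs(g[r+1,c]-g[r-1,c])>10])
for n,u,v,z in [("bL",310,101,32),("bR",344,101,32),("fL",310,176,32),("fR",344,176,32),("rack",219,87,6),("rack",357,87,6),("rack",358,187,6),("rack",219,187,6),("s",231,109,32),("s",254,109,32),("s",231.5,176,32),("s",254,176,32)]:
    print(n,onz("wrist",u,v,z/1e3,w)*1e3)
E
```

```text
106 [(308, 97), (309, 70), (310, 41), (343, 44), (344, 71), (345, 98), (357, 92)]
125 [(309, 94), (310, 44), (343, 42), (344, 58), (345, 94)]
140 [(309, 88), (310, 49), (344, 54), (345, 89)]
150 [(309, 88), (310, 60), (311, 34), (343, 38), (344, 55), (345, 87)]
168 [(309, 90), (310, 72), (311, 38), (343, 40), (344, 59), (345, 83), (346, 99)]
320 [(97, 96), (98, 80), (99, 62), (101, 53), (175, 55), (176, 72), (177, 93), (191, 102), (192, 121), (193, 140), (194, 148)]
327 [(99, 89), (100, 79), (101, 62), (176, 67), (177, 93), (193, 100), (194, 123)]
334 [(98, 96), (99, 78), (100, 57), (175, 57), (176, 69), (177, 95), (187, 100), (194, 101)]
bL [ 611.3 -120.1   32. ]
bR [ 641.4 -125.8   32. ]
fL [ 598.1 -188.    32. ]
fR [ 628.8 -193.8   32. ]
rack [524.9 -82.7   6. ]
rack [ 658.1 -112.2    6. ]
rack [ 641.2 -210.4    6. ]
rack [ 502.8 -182.5    6. ]
s [ 538.8 -111.1   32. ]
s [ 559.9 -116.3   32. ]
s [ 525.6 -172.8   32. ]
s [ 546.9 -177.4   32. ]
```

Call:
play_rows([
  [[0.035,0,0.02,0,0,0,0],[0.069,0.001,0.06,0,0,0,0],[0.069,0.001,0.1,0,0,0,0],[0.069,0.001,0.135,0,0,0,0.2],[0.069,0.001,0.16,0,0,0,0.3],[0.069,0.001,0.172,0,0,0,0.3],[0.069,0.001,0.181,0,0,0,0.3],[0.069,0.001,0.181,0,0,0,0.3],[0.069,0.001,0.181,0,0,0,0.3]],
], squeeze=50)

```text
time: 3.4
tcp_pos: [0.6198, -0.1579, 0.0415]
orientation: [2.421, 1.999, 0.002]
ft_force: [0.2, -0.6, 0.0]
finger_gap: 0.0597
grasp_force: 0.0
```

Call:
play_rows([
  [[0,0,0,0,0,0,0.5],[0,0,0,0,0,0,0.7],[0,0,0,0,0,0,0.8],[0,0,0,0,0,0,0.8],[0,0,0,0,0,0,0.8],[0,0,0,0,0,0,0.8]],
], squeeze=50)

```text
time: 4.0
tcp_pos: [0.6189, -0.1577, 0.0401]
orientation: [-2.422, -2.001, 0.0]
ft_force: [0.1, -0.2, -0.3]
finger_gap: 0.0169
grasp_force: 0.0
```

Closed to 17 mm with no grip force, so the cell is not between the pads as expected. I'll look before doing anything else.

```bash
python3 - <<'E'
from h import *
w=camera("wrist");s=camera("scene");d=camera("side")
def c(im,x,y,ww,h):return cv2.convertScaleAbs(cv2.resize(im[y:y+h,x:x+ww],(400,300),interpolation=cv2.INTER_CUBIC),alpha=1.6)
cv2.imwrite("pics/l3.png",np.vstack([np.hstack([c(w,0,0,640,480),c(w,160,120,320,240)]),np.hstack([c(s,240,170,160,120),c(d,250,170,160,120)])]))
o=get_obs();print(o)
E
```

```text
{'time': 4.15, 'joint_pos': array([-2.49493960e-01,  5.69555537e-01, -1.36746643e-01,  8.64653824e-01,
       -3.32468296e-07,  1.51128406e+00]), 'dq': array([ 1.06823021e-04, -3.00145678e-04, -2.60912987e-04,  2.20344505e-06,
        3.57674934e-04,  8.35707992e-04]), 'tau': array([-4.05425759e-03, -5.40855360e+01,  2.23226112e+01,  2.72737569e-03,
       -3.27613343e-04,  6.84076625e-06]), 'tcp_pos': array([ 0.618867  , -0.15768925,  0.04002988]), 'orientation': array([-2.42202683e+00, -2.00064528e+00,  1.48366434e-04]), 'ft_force': array([-0.46969076,  0.26097938,  0.10186728]), 'ft_torque': array([ 0.02745078, -0.0304495 ,  0.00756189]), 'grasp_force': 0.0, 'finger_gap': 0.017590186905621145}
```

View pics/l3.png

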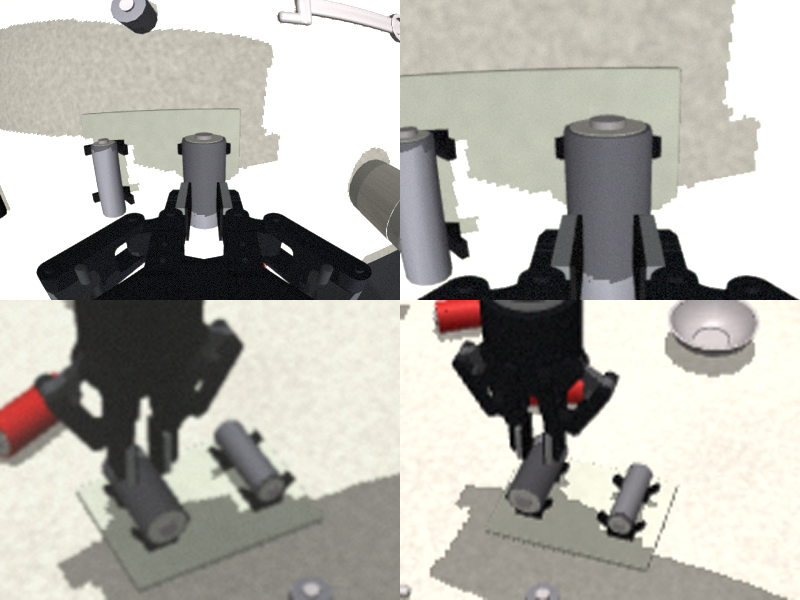

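Both outside views show the finger ends sitting on the cell rather than beside it. I'll triangulate the fingertips (scene about (292,240) and (306,239); side about (297,232) and (310,235)) and re-measure the cell.

```bash
python3 - <<'E'
from h import *
np.set_printoptions(precision=1,suppress=True)
S=lambda x,y:ray("scene",240+x/2.5,170+(y-300)/2.5)
D=lambda x,y:ray("side",250+(x-400)/2.5,170+(y-300)/2.5)
for n,a,b in [("tip+x",S(130,475),D(517,458)),("tip-x",S(165,472),D(550,462)),("button",S(172,525),D(527,501)),("sbutton",S(270,487),D(618,522)),("rack+x+y",S(142,589),D(488,532)),("rack-x+y",S(322,519),D(648,569))]:
    p,e=tri(a,b);print(n,p*1e3,np.round(e,1))
# project expected tips and the cell's upper line into both views
def proj(n,p):
    i=camera_info(n);E=np.linalg.inv(i["extrinsics"]);q=E@np.r_[p,1];return np.array([i["fx"]*q[0]/q[2]+i["cx"],i["fy"]*q[1]/q[2]+i["cy"]])
for z in (.015,.03,.05):
  for s in (1,-1):
    p=np.array([.6189,-.1577,z])+s*.0095*np.array([.982,-.187,0])
    a=proj("scene",p);b=proj("side",p);print(z,s,(a-[240,170])*2.5+[0,300],(b-[250,170])*2.5+[400,300])
E
```

```text
tip+x [ 633.1 -148.9   56. ] [3. 3.]
tip-x [ 607.  -148.7   48.7] [1.4 1.4]
button [ 622.  -120.9   30.5] [0.5 0.5]
sbutton [ 546.  -112.7   24.8] [0.6 0.6]
rack+x+y [ 654.4 -110.2   -0.4] [0.3 0.3]
rack-x+y [518.5 -88.5  -2.9] [1.5 1.5]
0.015 1 [129.6 509.8] [527.9 480.2]
0.015 -1 [155.2 500.6] [548.9 485.2]
0.03 1 [129.  494.4] [527.2 467.9]
0.03 -1 [155.  485.1] [548.4 473. ]
0.05 1 [128.2 473.2] [526.2 451.1]
0.05 -1 [154.6 464. ] [547.8 456.2]
```

```bash
python3 - <<'E'
from h import *
s=camera("scene");d=camera("side")
def c(im,x,y,ww,h):return cv2.convertScaleAbs(cv2.resize(im[y:y+h,x:x+ww],(400,400),interpolation=cv2.INTER_CUBIC),alpha=2.2)
cv2.imwrite("pics/l4.png",np.hstack([c(s,265,210,60,60),c(d,275,200,60,60)]))
E
```

```text
(no output)
```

View pics/l4.png

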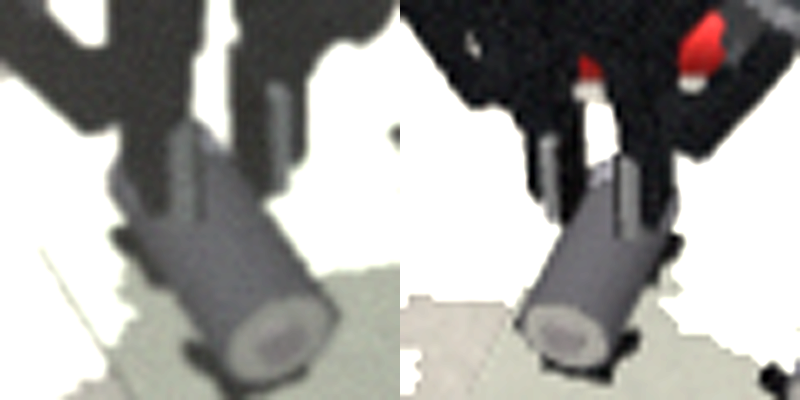

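```bash
python3 - <<'E'
from h import *
np.set_printoptions(precision=1,suppress=True)
S=lambda x,y:ray("scene",265+x/6.667,210+y/6.667)
D=lambda x,y:ray("side",275+(x-400)/6.667,200+y/6.667)
W=lambda x,y:ray("wrist",160+(x-400)/1.25,120+y/1.25)
for n,r in [("+x",[S(185,220),D(550,220)]),("-x",[S(282,193),D(627,237)]),("+x w",[S(185,220),D(550,220),W(635,217)]),("-x w",[S(282,193),D(627,237),W(582,217)])]:
    p,e=tri(*r);print(n,p*1e3,np.round(e,1))
E
```

```text
+x [ 632.6 -149.2   52.3] [0.1 0.1]
-x [ 608.  -143.6   52.3] [0.9 0.9]
+x w [ 631.5 -150.8   51. ] [0.3 1.5 1.7]
-x w [ 609.3 -146.4   50.5] [3.  1.1 3.7]
```

The fingertips triangulate to z ≈ 52 mm with the TCP reading 40. They stand about 12 mm behind the reported TCP, not 25 mm ahead, so they closed above the cell without touching it. I'll trust the cameras, reopen, and go 39 mm lower while watching the force.

Call:
play_rows([
  [[0,0,-0.01,0,0,0,0.25],[0,0,-0.01,0,0,0,0.25],[0,0,-0.01,0,0,0,0.25],[0,0,-0.01,0,0,0,0.25],[0,0,0.005,0,0,0,0.25],[0,0,0.015,0,0,0,0.25],[0,0,0.02,0,0,0,0.25],[0,0,0.02,0,0,0,0.25]],
])

```text
time: 5.05
tcp_pos: [0.6178, -0.1574, 0.0189]
orientation: [-2.421, -1.999, 0.002]
ft_force: [0.4, -0.3, 0.0]
finger_gap: 0.0642
grasp_force: 0.0
```

Call:
play_rows([
  [[0,0,0.007,0,0,0,0.25],[0,0,0.014,0,0,0,0.25],[0,0,0.019,0,0,0,0.25],[0,0,0.019,0,0,0,0.25],[0,0,0.019,0,0,0,0.25]],
])

```text
time: 5.55
tcp_pos: [0.6188, -0.1577, 0.001]
orientation: [-2.422, -2.001, 0.0]
ft_force: [0.7, 0.9, 0.1]
finger_gap: 0.0642
grasp_force: 0.0
```

Call:
play_rows([
  [[0,0,0,0,0,0,0.5],[0,0,0,0,0,0,0.7],[0,0,0,0,0,0,0.8],[0,0,0,0,0,0,0.8],[0,0,0,0,0,0,0.8]],
], squeeze=50)

```text
time: 6.05
tcp_pos: [0.6193, -0.1578, 0.0016]
orientation: [2.422, 2.0, 0.001]
ft_force: [-0.2, 0.3, 3.5]
finger_gap: 0.031
grasp_force: 49.4
```

Gripped at 31 mm with 49 N. Next I'll lift and carry it high to the bay.

Call:
play_rows([
  [[0,0,-0.02,0,0,0,0.8],[0,0,-0.06,0,0,0,0.8],[0,0,-0.1,0,0,0,0.8],[0.02,-0.006,-0.13,0,0,0,0.8],[0.06,-0.018,-0.14,0,0,0.02,0.8],[0.1,-0.03,-0.14,0,0,0.04,0.8],[0.14,-0.042,-0.14,0,0,0.06,0.8],[0.18,-0.054,-0.14,0,0,0.08,0.8],[0.22,-0.066,-0.14,0,0,0.096,0.8],[0.22,-0.066,-0.14,0,0,0.096,0.8]],
], squeeze=65)

```text
time: 7.05
tcp_pos: [0.5943, 0.0758, 0.1405]
orientation: [-2.507, -1.888, -0.0]
ft_force: [-0.5, 0.3, -1.4]
finger_gap: 0.0306
grasp_force: 64.5
```

```bash
cat > plan.py <<'E'
from h import *
import sys
np.set_printoptions(precision=4,suppress=True)
B=np.array([.5769,.1772,0]);u=np.array([.2823,.9593,0]);up=np.array([0,0,1.])
CX,CZ=.001,-.030
# usage: x z theta(deg): shift and rotvec in current tool axes putting the cell's middle there
o=get_obs();T=R.from_rotvec(o["orientation"]).as_matrix();p=o["tcp_pos"]
if len(sys.argv)>4: CX=float(sys.argv[4])
mid=p+CX*T[:,0]+CZ*T[:,2];print("mid bay mm",(mid-B)@u*1e3,(mid-B)@np.array([-u[1],u[0],0])*1e3,mid[2]*1e3,"tilt",np.degrees(np.arcsin(T[2,0])),"yaw",np.degrees(np.arctan2(T[1,0],T[0,0])),"roll",np.degrees(T[2,1]),"F",o["ft_force"],o["time"])
x,z,t=float(sys.argv[1])/1e3,float(sys.argv[2])/1e3,np.radians(float(sys.argv[3]))
X=u*np.cos(t)+up*np.sin(t);Z=u*np.sin(t)-up*np.cos(t);Y=np.cross(Z,X);G=np.c_[X,Y,Z]
q=B+u*x+up*z-CX*X-CZ*Z
print("shift",T.T@(q-p),"turn",R.from_matrix(T.T@G).as_rotvec())
E
python3 plan.py 18 80 22; python3 - <<'E'
from h import *
cv2.imwrite("pics/w5.png",np.hstack([cv2.resize(camera("wrist")[60:420,120:520],(400,360)),cv2.resize(camera("scene")[150:350,240:462],(400,360))]))
E
```

```text
mid bay mm -91.4407104296325 -45.41182522001695 170.47419751804338 tilt 0.09659165845256379 yaw 73.95966046844988 roll -0.12730621824392532 F [-0.528   0.2852 -1.4249] 7.05
shift [ 0.1208 -0.0444  0.089 ] turn [-0.0034  0.3823  0.0057]
```

View pics/w5.png

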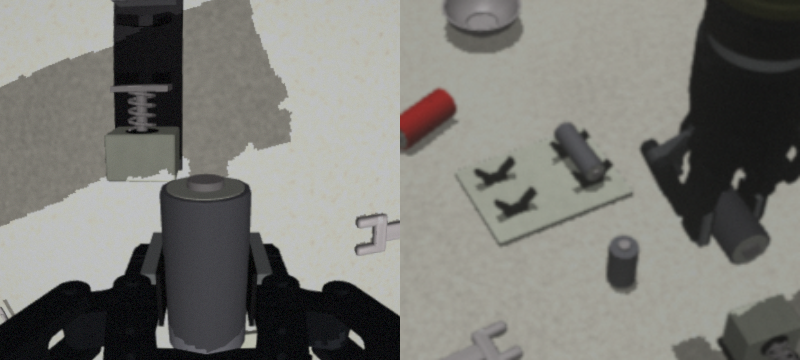

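Cell is held squarely and the rack row is empty; the slim cell hasn't moved. Button face at wrist pixel about (326,240).

Call:
play_rows([
  [[0.025,-0.01,0.005,0,0.08,0,0.8],[0.05,-0.02,0.01,0,0.16,0,0.8],[0.08,-0.03,0.015,0,0.24,0,0.8],[0.11,-0.04,0.02,-0.003,0.32,0.005,0.8],[0.121,-0.044,0.03,-0.003,0.382,0.006,0.8],[0.121,-0.044,0.05,-0.003,0.382,0.006,0.8],[0.121,-0.044,0.07,-0.003,0.382,0.006,0.8],[0.121,-0.044,0.07,-0.003,0.382,0.006,0.8],[0.121,-0.044,0.07,-0.003,0.382,0.006,0.8]],
])

```text
time: 8.05
tcp_pos: [0.5875, 0.198, 0.0707]
orientation: [-2.314, -1.717, -0.447]
ft_force: [1.0, -0.3, -1.3]
finger_gap: 0.0304
grasp_force: 64.6
```

```bash
python3 plan.py 18 50 22; python3 - <<'E'
from h import *
s=camera("scene");d=camera("side")
c=lambda im,x,y:cv2.convertScaleAbs(cv2.resize(im[y:y+150,x:x+100],(400,600),interpolation=cv2.INTER_CUBIC),alpha=1.8)
cv2.imwrite("pics/l6.png",np.hstack([c(s,405,280),c(d,255,300)]))
E
```

```text
mid bay mm 12.752651813087198 -4.181672032631527 98.9648122849392 tilt 21.83411335041863 yaw 73.16185485011874 roll 0.03714443857203216 F [ 1.0105 -0.2666 -1.331 ] 8.05
shift [-0.0133 -0.0044  0.0474] turn [ 0.0036  0.0029 -0.0071]
```

View pics/l6.png

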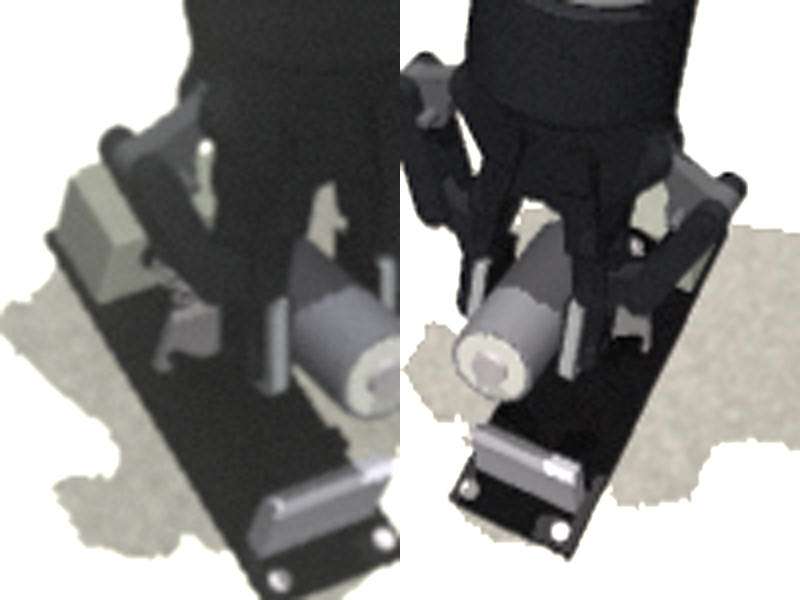

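Cell hangs tilted above the bay with its button end up. Button centre: scene (501,374.5), side (278,392.5).

```bash
python3 - <<'E'
from h import *
p,e=tri(ray("scene",501.2,374.5),ray("side",278,392.5))
B=np.array([.5769,.1772,0]);u=np.array([.2823,.9593,0]);v=np.array([-u[1],u[0],0])
print((p-B)@u*1e3,(p-B)@v*1e3,p[2]*1e3,e)
# same button through known bay features in these views (screws should be at lateral +-20, z 6)
for n,a,b in [("scrR",(501,414.5),(294.5,432.5)),("scrL",(474.7,424.5),(272,422))]:
    p,e=tri(ray("scene",*a),ray("side",*b));print(n,(p-B)@u*1e3,(p-B)@v*1e3,p[2]*1e3,e)
E
```

```text
45.889697748382986 -3.6501064040219076 108.97071567274921 [np.float64(0.03801612575714483), np.float64(0.038016125757073894)]
scrR 54.366110767632335 20.42579316278424 6.873250457508288 [np.float64(0.5874277826909521), np.float64(0.587427782690933)]
scrL 53.6121371306978 -19.349554317310986 5.9014944733808825 [np.float64(0.3196603909207062), np.float64(0.3196603909209057)]
```

Matches the predicted button position (45, -4, 112) within 3 mm. Lowering into place, then pressing.

Call:
play_rows([
  [[0,-0.004,0.008,0.0036,0.003,-0.007,0.8],[-0.003,-0.0044,0.018,0.0036,0.003,-0.007,0.8],[-0.007,-0.0044,0.03,0.0036,0.003,-0.007,0.8],[-0.01,-0.0044,0.039,0.0036,0.003,-0.007,0.8],[-0.0122,-0.0044,0.0446,0.0036,0.003,-0.007,0.8],[-0.0122,-0.0044,0.0446,0.0036,0.003,-0.007,0.8],[-0.0122,-0.0044,0.0446,0.0036,0.003,-0.007,0.8]],
])

```text
time: 8.85
tcp_pos: [0.585, 0.2057, 0.0251]
orientation: [-2.302, -1.726, -0.45]
ft_force: [-0.3, 0.3, -1.5]
finger_gap: 0.0306
grasp_force: 64.6
```

```bash
python3 plan.py -6 53 22
```

```text
mid bay mm 19.33213879158151 0.2587252763768458 53.28746804655996 tilt 22.061924773275422 yaw 73.72348177577395 roll 0.056363925965324205 F [-0.3288  0.3278 -1.4594] 8.85
shift [-0.0236  0.0002 -0.0092] turn [ 0.0003 -0.0011  0.002 ]
```

Call:
play_rows([
  [[-0.005,0,-0.002,0,0,0,0.8],[-0.01,0,-0.004,0,0,0,0.8],[-0.015,0,-0.006,0,0,0,0.8],[-0.02,0,-0.008,0,0,0,0.8],[-0.0236,0,-0.0092,0,0,0,0.8],[-0.0236,0,-0.0092,0,0,0,0.8],[-0.0236,0,-0.0092,0,0,0,0.8],[-0.0236,0,-0.0092,0,0,0,0.8]],
])

```text
time: 9.65
tcp_pos: [0.5785, 0.1825, 0.0258]
orientation: [-2.3, -1.726, -0.454]
ft_force: [0.9, 6.8, -0.5]
finger_gap: 0.0303
grasp_force: 64.5
```

```bash
python3 plan.py -7 47 0; python3 - <<'E'
from h import *
s=camera("scene");d=camera("side")
c=lambda im,x,y:cv2.convertScaleAbs(cv2.resize(im[y:y+150,x:x+100],(400,600),interpolation=cv2.INTER_CUBIC),alpha=1.8)
cv2.imwrite("pics/l7.png",np.hstack([c(s,405,280),c(d,255,300)]))
E
```

```text
mid bay mm -4.868292162483468 -0.04914303574848812 53.96498432888214 tilt 22.258937443033012 yaw 73.7855691021963 roll 0.09919284976093459 F [ 0.8786  6.7572 -0.4613] 9.65
shift [-0.0159 -0.0001  0.003 ] turn [ 0.0012 -0.3885  0.0028]
```

View pics/l7.png

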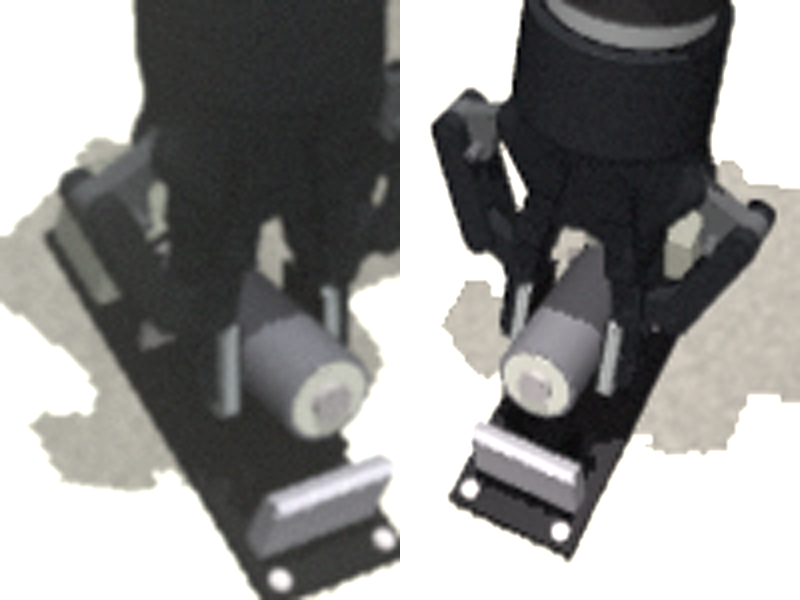

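Flat end presses the plate with about 6.8 N, which is roughly 12 mm of travel. The button (scene crop (335,400), side crop (535,383)) is clear inside the contact. Levelling now.

Call:
play_rows([
  [[-0.004,0,0.0005,0,-0.097,0.001,0.8],[-0.008,0,0.001,0,-0.194,0.001,0.8],[-0.012,0,0.002,0.001,-0.29,0.002,0.8],[-0.0159,0,0.003,0.001,-0.388,0.003,0.8],[-0.0159,0,0.003,0.001,-0.388,0.003,0.8],[-0.0159,0,0.003,0.001,-0.388,0.003,0.8],[-0.0159,0,0.003,0.001,-0.388,0.003,0.8]],
])

```text
time: 10.45
tcp_pos: [0.5758, 0.1708, 0.0169]
orientation: [-2.515, -1.882, -0.004]
ft_force: [1.3, 6.9, -1.5]
finger_gap: 0.0304
grasp_force: 64.8
```

```bash
python3 plan.py -6 36 0; python3 - <<'E'
from h import *
w=camera("wrist");s=camera("scene");d=camera("side")
c=lambda im,x,y,W,H:cv2.convertScaleAbs(cv2.resize(im[y:y+H,x:x+W],(400,300),interpolation=cv2.INTER_CUBIC),alpha=1.8)
cv2.imwrite("pics/l8.png",np.vstack([np.hstack([c(s,445,350,80,60),c(d,255,370,80,60)]),np.hstack([c(w,246,120,160,120),c(w,166,200,320,240)])]))
E
```

```text
mid bay mm -5.541433331650125 -0.7624222520513719 46.86799888709077 tilt 0.14744329405387274 yaw 73.61039277626583 roll 0.0659838930466309 F [ 1.3165  6.9082 -1.5274] 10.45
shift [-0.0006 -0.0008  0.0109] turn [ 0.0012 -0.0026  0.0001]
```

View pics/l8.png

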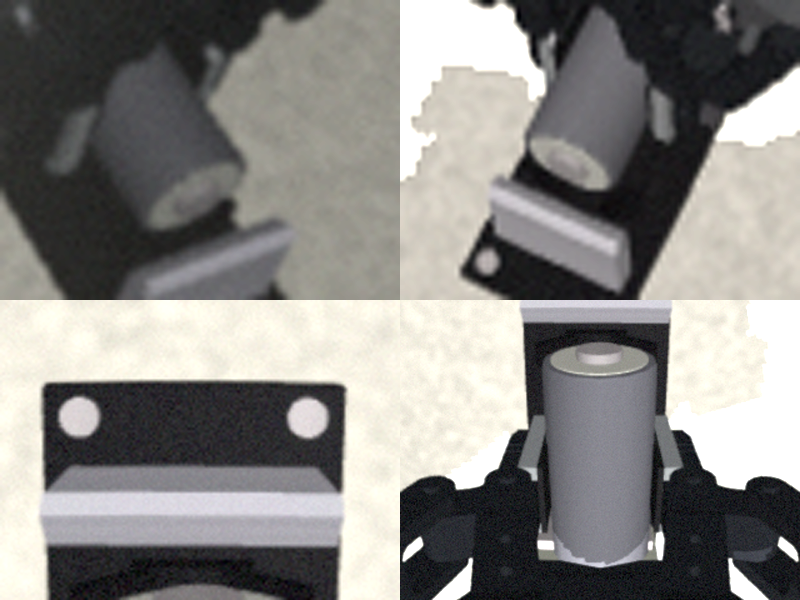

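Level and inside the contact, with about 1 mm sideways offset to correct. Lowering the rest of the way.

Call:
play_rows([
  [[0,-0.001,0.003,0,-0.002,0,0.8],[0,-0.001,0.006,0,-0.002,0,0.8],[0,-0.001,0.009,0,-0.002,0,0.8],[0,-0.001,0.011,0,-0.002,0,0.8],[0,-0.001,0.011,0,-0.002,0,0.8],[0,-0.001,0.011,0,-0.002,0,0.8]],
])

```text
time: 11.2
tcp_pos: [0.5759, 0.1713, 0.0065]
orientation: [2.515, 1.881, 0.006]
ft_force: [2.4, 7.1, -0.7]
finger_gap: 0.0303
grasp_force: 65.9
```

Call:
play_rows([
  [[0,0,0.002,0,0,0,0.8],[0,0,0.004,0,0,0,0.8],[0,0,0.004,0,0,0,0.8],[0,0,0.004,0,0,0,0.8]],
])

```text
time: 11.6
tcp_pos: [0.576, 0.1714, 0.0032]
orientation: [2.515, 1.881, 0.006]
ft_force: [0.8, 7.2, 4.5]
finger_gap: 0.03
grasp_force: 66.2
```

```bash
python3 plan.py 0 32 0
```

```text
mid bay mm -4.929779010937486 -0.7020147077354606 33.16906115714993 tilt 0.15794757002940774 yaw 73.58772104334452 roll 0.17695977752018413 F [0.7842 7.2408 4.4988] 11.6
shift [ 0.0048 -0.0008  0.0012] turn [ 0.0031 -0.0028 -0.0003]
```

Saddle contact felt (4.5 N upward). Ease forward 4 mm, then release.

Call:
play_rows([
  [[0.002,0,0,0,0,0,0.8],[0.004,0,0,0,0,0,0.8],[0.004,0,0,0,0,0,0.8],[0.004,0,0,0,0,0,0.8]],
])

```text
time: 12.0
tcp_pos: [0.5761, 0.1735, 0.0025]
orientation: [2.514, 1.879, 0.0]
ft_force: [0.0, 5.0, 5.5]
finger_gap: 0.0304
grasp_force: 65.6
```

Call:
play_rows([
  [[0,0,0,0,0,0,0.55],[0,0,0,0,0,0,0.4],[0,0,0,0,0,0,0.3],[0,0,0,0,0,0,0.3],[0,0,0,0,0,0,0.3]],
])

```text
time: 12.5
tcp_pos: [0.5738, 0.172, 0.0007]
orientation: [2.515, 1.879, -0.008]
ft_force: [0.5, 0.5, 0.2]
finger_gap: 0.0595
grasp_force: 0.0
```

Call:
play_rows([
  [[0,0,-0.01,0,0,0,0.3],[0,0,-0.03,0,0,0,0.3],[0,0,-0.06,0,0,0,0.3],[-0.02,0,-0.1,0,0,0,0.3],[-0.05,0,-0.14,0,0,0,0.3],[-0.07,0,-0.16,0,0,0,0.3],[-0.07,0,-0.16,0,0,0,0.3],[-0.07,0,-0.16,0,0,0,0.3]],
])

```text
time: 13.3
tcp_pos: [0.5551, 0.106, 0.1622]
orientation: [2.515, 1.878, -0.004]
ft_force: [-0.2, 0.3, -1.1]
finger_gap: 0.0599
grasp_force: 0.0
```

```bash
python3 - <<'E'
from h import *
w=camera("wrist");s=camera("scene");d=camera("side")
c=lambda im,x,y,W,H:cv2.convertScaleAbs(cv2.resize(im[y:y+H,x:x+W],(400,300),interpolation=cv2.INTER_CUBIC),alpha=1.8)
cv2.imwrite("pics/l9.png",np.vstack([np.hstack([c(s,405,310,140,105),c(d,250,330,140,105)]),np.hstack([c(w,226,90,200,150),c(s,240,180,160,120)])]))
E
```

```text
(no output)
```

View pics/l9.png

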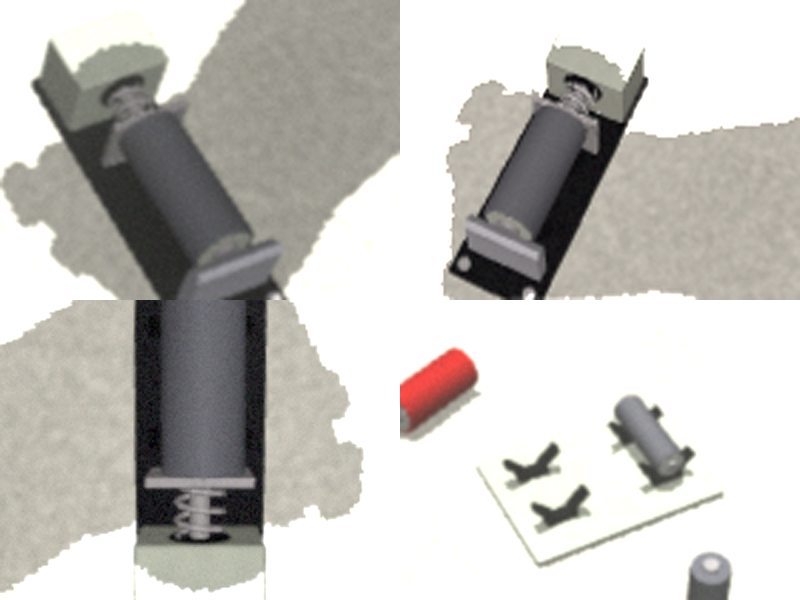

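The cell lies level and centred between the spring plate (wrist crop row 478) and the contact. The gripper is clear and the slim cell is still in the rack.

```bash
python3 -c "
from bench import *
print(sign_off())"
```

```text
the job is handed in; nothing more can be done
None
```

The big cell is seated level in the bay between the spring plate and the contact and released, the slimmer cell was left in its rack, and the job is handed in at about 13.5 s; no verdict was shown.

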